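Level the casting table and lay the casting dish on it

ROBOT

A 7-joint arm with a two-finger parallel gripper is mounted at the origin on the work surface. World frame = base frame: x ahead of the robot, y to its left, z up, the work surface at z = 0. Lengths are in m, angles in rad, forces in N, time in s.
With the tool pointing down it reaches from about 0.375 to 0.925 m from the base axis. Payload 3.1 kg.
Tool frame: the origin (TCP) lies midway between the tips of the shut fingers; the grasp point (between the pads) lies 19 mm behind it (manip.hold_point_z is the distance from the TCP to the grasp point, in m); z points along the fingers, y is the line along which they close (so a half turn about z gives the same grasp; the last joint's range is limited). The gripper opens to 85 mm and grips with 20 to 120 N. Pads are 22 mm wide; open, the fingers measure 114 mm over their backs; the gripper's body (76 mm by 85 mm) begins 54 mm behind the grasp point. The pads swing forward as they close: fully open they stand 13 mm farther back than shut.
Start: joints at [1.027, 0.383, 0.044, 1.598, -0.018, 1.161, -0.05], TCP at [0.28, -0.586, 0.231] pointing down, gripper open.
Joint ranges: [-2.61, 2.61], [-0.41, 2.15], [-1.48, 1.57], [0, 2.5], [-1.57, 4.71], [0.05, 1.97], [-2.85, 2.85]. Speed limits (rad/s): [2.79, 2.79, 3.14, 3.14, 3.14, 3.14, 3.14].

INTERFACE

Orientations are given as a rotation vector (axis times angle).
In Python, from station import manip, effector, read_camera, masks_of, mark_of gives the robot as it stands. Calls block until the motion is done:
- manip.reach(position, orientation): joint-space move of the TCP to a pose.
- manip.move_straight(position, velocity=0.15, ori=None): straight line of the TCP; ori=None keeps the orientation; velocity is the mean speed in m/s.
- manip.set_joints(angles): joint-space move.
- effector.let_go() and effector.close(): open the fingers fully, or close them until they stop; the grip force is fixed at half the most.
- manip.hold(seconds).
- manip.ik(position, orientation): joint angles nearest the present ones, or None.
- manip.sense(): the state.
- read_camera(name): name is "scene" or "side" or "wrist"; returns a dict with "img" (384x512x3 uint8, red, green, blue), "range_z" (384x512 float32, m along the optical axis (not along the pixel's ray), 0 where there is no reading), "intrinsics" (3x3 intrinsics, pixels), "dist" ([k1, k2, p1, p2, k3] as OpenCV has them; the pictures are not rectified), "cam_to_world" (4x4, takes a point from camera to world coordinates); the wrist camera has in their place "mount" (4x4, takes a point from camera to tool coordinates, whose origin is the TCP and whose axes are the flange's). Camera axes: x right, y down, z forward; pixel columns grow to the right and rows downward; lengths in m; the calibration is good to about 2 mm. A picture is of the moment at which its call begins: read the wrist's pose just before it.
A pose or a line that the arm cannot do raises manip.IKError and nothing moves.
- manip.job_done(): hands the job in; it is judged then, once.
Trained networks look in a picture, given as the dict that the camera call returned (one of the last four; its "shot" number tells which), for a name from the list of things; names that differ only in an ending like _2 or _b are one class to them, and where a whole thing is asked for, a point or a joint stands for the part that bears it (a point fixed in the world has none). Each returns a list of dicts, best first, with "confidence" (0 to 1); they miss things now and then, are a little off and sometimes report something else, mostly with a low value. They report only what shows in the picture. A call takes as long as a camera call.
- masks_of(picture, thing): "region" (384x512 bool, what is visible of it) and "extent" ([left, top, right, bottom] in pixels, round what is visible of it).
- mark_of(picture, thing): "pixel" ([column, row] in pixels: a listed point, or the origin of a listed thing).
The state is a dict: "time_s": time; "qpos": joint angles; "joint_velocities": joint speeds; "tau": joint torques, N m; "tool_pos": TCP position; "tool_rot": TCP orientation; "wrist_force": force on the tool from outside, world axes, zero at the start; "wrist_torque": the same for the moment, N m; "gripper_width": finger opening in m; "grip_force": force on a finger pad.
Only numpy, scipy, OpenCV 4.12 (cv2) and the standard library are available. Lean on these libraries where they do the work, as an engineer would, in place of code of your own. Each camera call takes 0.05 s, during which the arm holds its last target. There are 200 camera calls.

TASK

Level the casting table by turning its two black knobs until the bubble sits wholly inside the ring of the round vial, and take the white casting dish off the slanted draining rack and lay it gently, right way up and square, wholly on the table's rubber pad. When you let go the bubble must still be inside the ring; leave the bottle, beaker and cork ring where they are.

Things in the scene. Friction and masses are not known exactly. Their poses are not given: they have to be found in the camera images.
- leveller: Levelling table fixed on the bench: grey base frame, aluminium plate 220 mm (its x) by 260 mm (its y) on it, plate top about 60 mm over the bench. Origin: centre of the base's underside; x away from the robot at yaw 0, z up, always upright. In its frame: fixed ball pivot (+84,+104) mm, knob_a (-84,+104), knob_b (+84,-104), vial (-74,-94).
- knob_a (a point): Centre of the top face of knob a: black round fluted knob, vertical axis, 44 mm diameter, 26 mm tall, gripped at any yaw. Top 100 mm over the bench, underside 14 mm (10 to 18) above the plate; it keeps its height, the plate climbs. Clockwise from above raises the plate there, 1.59 mm per rad: the bubble moves 6.63 mm per rad along the leveller's -x; anticlockwise, +x.
- knob_b (a point): Centre of the top face of knob b, same build as knob a. One rad clockwise moves the bubble 5.36 mm along the leveller's -y; anticlockwise, +y. The knobs act independently, turn with 0.12 N m, stay as left, and have about 0.8 turn between end stops; level lies inside that range, at most 2.2 rad away.
- vial (a point): Centre of the round bubble vial's face: steel cup 62 mm diameter, 13 mm high on the plate, yellow-green face 54 mm diameter with a thin black ring, 22 mm inner diameter, about this point.
- bubble (a point): Centre of the bubble, a pale disc 16 mm in diameter on the vial's face. It runs to the high side, 0.70 mm per mrad of tilt, settles within about 1 s, and lies on point vial when the plate is level. Wholly inside the ring: its centre within 3 mm of point vial.
- pad (a point): Centre of the top face of the black rubber pad in the middle of the plate, 110 mm (x) by 140 mm (y), 2 mm thick, its top 62 mm over the bench when level (within 4 mm otherwise). x and y as the leveller's, z is the plate's normal.
- rack: Steel wire draining rack fixed on the bench, 206 mm wide (its y), about 120 mm deep (its x). Its rods slope up at 35 degrees towards its +x (away from the robot at yaw 0), from 45 to 120 mm over the bench. Two stops on the low edge, 12 mm wide, 19 mm high, at y = -40 and +40 mm, hold the dish; between them it is open. Origin: on the bench under the middle, z up.
- dish: Loose white PTFE casting dish, rectangular, open-topped, rigid, 54 mm (its x) by 104 mm (its y), 26 mm high, 5 mm walls, 0.15 to 0.31 kg. Origin: centre of its underside; z out of its open top. It starts on the rack's slope against the stops: z leans 35 degrees from vertical towards the rack's -x, x runs up the slope, y level. Grip it across its 54 mm width.
- bottle: Bystander: amber bottle, 68 mm diameter, 150 mm tall, standing beyond the work. Origin at its foot.
- beaker: Bystander: glass beaker, 72 mm diameter, 90 mm tall, standing beyond the work. Origin at its foot.
- cork_ring: Bystander: flat cork flask ring, 100 mm diameter, 30 mm high, beyond the work. Origin at its foot.

How it is judged:
By the outcome, as a careful person would: the job done as asked, in the order asked, and still so for the second after the job is handed in, with the robot touching nothing.
It also fails if it takes over 72 s, if anything falls off the work surface, if the arm or the gripper's body presses on something with over 40 N, if the wrist force passes 120 N, or if a joint passes its speed limit or range.

## Working session

There is one attempt and no reset: what is moved stays moved. The work goes in short steps, each a Python script; the robot and the scene stay as the last script left them, time stands still between calls to the robot, and variables do not carry over. Pictures are saved under pics/ and viewed, at most 10 in all, crops included, and the job is handed in when it is done.

```bash
ls; mkdir -p pics; cat > h.py <<'E'
import numpy as np, cv2
from station import manip, effector, read_camera, masks_of, mark_of
from scipy.spatial.transform import Rotation as R
def pose(c):
    if "cam_to_world" in c: return np.array(c["cam_to_world"])
    s=manip.sense(); T=np.eye(4); T[:3,3]=s["tool_pos"]; T[:3,:3]=R.from_rotvec(s["tool_rot"]).as_matrix()
    return T@np.array(c["mount"])
def rays(c,px):
    p=cv2.undistortPoints(np.array(px,float).reshape(-1,1,2),np.array(c["intrinsics"]),np.array(c["dist"])).reshape(-1,2)
    return np.c_[p,np.ones(len(p))]
def at_z(c,px,z):
    T=pose(c); d=rays(c,px)@T[:3,:3].T; o=T[:3,3]
    return o+d*((z-o[2])/d[:,2])[:,None]
def at_depth(c,px):
    T=pose(c); px=np.array(px).reshape(-1,2); i=px.round().astype(int)
    z=np.array(c["range_z"])[i[:,1],i[:,0]]
    P=rays(c,px)*z[:,None]; return (P@T[:3,:3].T+T[:3,3])[z>0]
def region_pts(c,m):
    v,u=np.nonzero(m); return at_depth(c,np.c_[u,v])
E
cat > a.py <<'E'
from h import *
np.set_printoptions(precision=4,suppress=True)
ims=[]
for n in("scene","side"):
    c=read_camera(n); ims.append(c["img"]); T=pose(c); print(n,T[:3,3],T[:3,2])
    for t,z in(("leveller",0),("knob_a",.1),("knob_b",.1),("vial",.073),("bubble",.073),("pad",.062),("rack",0),("dish",None),("bottle",0),("beaker",0),("cork_ring",0)):
        for r in mark_of(c,t)[:2]:
            print(t,round(r["confidence"],2),np.round(r["pixel"]),at_z(c,[r["pixel"]],z)[0] if z is not None else "",at_depth(c,[r["pixel"]]))
cv2.imwrite("pics/1.png",cv2.resize(np.vstack(ims),(400,600))[...,::-1]) if 0 else [cv2.imwrite(f"pics/{i}.png",im[...,::-1]) for i,im in enumerate(ims)]
print(manip.sense())
E
python3 a.py
```

```text
pics
station.py
scene [ 1.0384 -0.501   1.1613] [-0.3546  0.3944 -0.8478]
leveller 0.82 [191. 243.] [ 0.5343 -0.1723  0.    ] [[ 0.5614 -0.19    0.0625]]
knob_a 0.61 [188. 272.] [ 0.6278 -0.2594  0.1   ] [[ 0.6278 -0.2594  0.1001]]
knob_a 0.51 [188. 178.] [ 0.4368 -0.0796  0.1   ] [[ 0.4341 -0.0777  0.0952]]
knob_b 0.61 [188. 272.] [ 0.6278 -0.2594  0.1   ] [[ 0.6278 -0.2594  0.1001]]
knob_b 0.51 [188. 178.] [ 0.4368 -0.0796  0.1   ] [[ 0.4341 -0.0777  0.0952]]
vial 0.9 [141. 246.] [ 0.4821 -0.2838  0.073 ] [[ 0.4844 -0.2847  0.0774]]
vial 0.53 [256. 306.] [ 0.7908 -0.2044  0.073 ] [[ 0.7746 -0.1849  0.0016]]
bubble 0.46 [141. 244.] [ 0.479  -0.2812  0.073 ] [[ 0.4791 -0.2812  0.0733]]
pad 0.72 [183. 228.] [ 0.5177 -0.1765  0.062 ] [[ 0.5163 -0.1756  0.0592]]
rack 0.59 [277. 162.] [0.5265 0.1777 0.    ] [[ 0.5256  0.1788 -0.002 ]]
dish 0.56 [276. 144.]  [[0.5242 0.168  0.0914]]
bottle 0.81 [297. 257.] [ 0.7616 -0.016   0.    ] []
beaker 0.71 [344. 215.] [0.7757 0.168  0.    ] [[0.7884 0.1356 0.0561]]
beaker 0.54 [186. 230.] [ 0.4954 -0.1568  0.    ] [[ 0.5237 -0.1748  0.0604]]
cork_r
[... 1239 characters left out ...]
01]]
cork_ring 0.84 [201. 158.] [ 0.7818 -0.1947  0.    ] [[ 0.7811 -0.1932  0.0016]]
cork_ring 0.21 [187. 208.] [ 0.7603 -0.0222  0.    ] [[0.7453 0.0034 0.0351]]
{'time_s': 1.2, 'qpos': array([ 1.0272,  0.3829,  0.0439,  1.5979, -0.0179,  1.1612, -0.0499]), 'joint_velocities': array([-0.0007, -0.0006, -0.0001, -0.0003,  0.0002,  0.0002,  0.0004]), 'tau': array([  0.    , -43.3447,   1.0231, -24.9916,   0.0104,   0.002 ,
         0.    ]), 'tool_pos': array([ 0.2803, -0.5865,  0.2313]), 'tool_rot': array([-3.0638, -0.6945, -0.    ]), 'wrist_force': array([ 0.5116, -0.8481, -0.433 ]), 'wrist_torque': array([-0.042 , -0.0059,  0.0109]), 'grip_force': 0.0, 'gripper_width': 0.08539845412858654}
```

View pics/0.png

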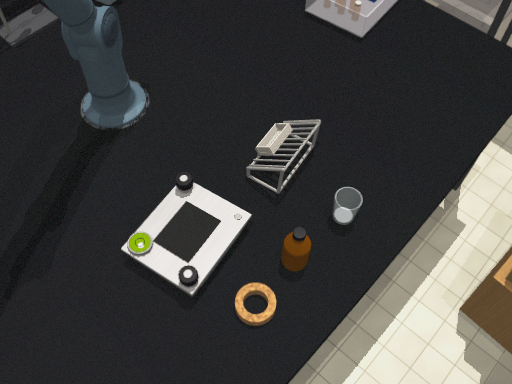

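View pics/1.png

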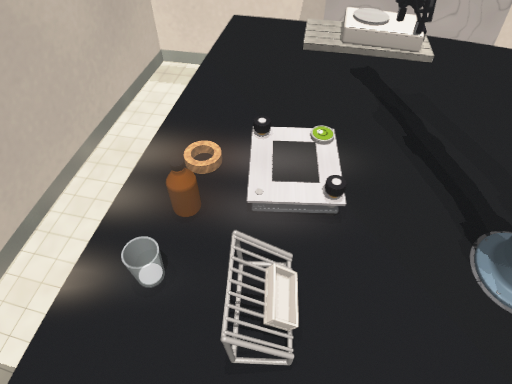

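Scene view: the leveller is centred near pixel (187,232), its knobs at (184,180) and (188,272), the vial at (141,243) and the dish at (276,140). The side view agrees: vial at (323,133), dish at (281,297). Next I'll take a closer wrist view.

```bash
cat > b.py <<'E'
from h import *
np.set_printoptions(precision=4,suppress=True)
def down(yaw): return (R.from_euler("z",yaw)*R.from_euler("x",np.pi)).as_rotvec()
for yaw in np.deg2rad([-170,-80,10,100]):
    q=manip.ik([.5,-.18,.36],down(yaw)); print(yaw,q)
print(R.from_rotvec(manip.sense()["tool_rot"]).as_matrix())
manip.reach([.47,-.18,.36],down(0.2)); manip.hold(.3)
c=read_camera("wrist"); print(np.array(c["mount"])); cv2.imwrite("pics/2.png",c["img"][...,::-1])
for t,z in(("knob_a",.1),("vial",.073),("bubble",.073),("pad",.062),("leveller",0)):
    for r in mark_of(c,t)[:2]:
        print(t,round(r["confidence"],2),np.round(r["pixel"],1),at_z(c,[r["pixel"]],z)[0],at_depth(c,[r["pixel"]]))
print(manip.sense()["time_s"])
E
python3 b.py
```

```text
-2.9670597283903604 [ 0.7599  0.1018 -0.5259  1.6912  0.0522  1.3626  1.9707]
-1.3962634015954636 [ 0.374   0.0753 -0.1123  1.7083  0.0086  1.3585 -2.7069]
0.17453292519943295 [ 0.4611  0.0798 -0.2048  1.7043  0.0166  1.3592 -1.1428]
1.7453292519943295 [ 0.64    0.0915 -0.3961  1.6963  0.036   1.3609  0.4124]
[[ 0.9023  0.4312 -0.    ]
 [ 0.4312 -0.9023  0.    ]
 [ 0.     -0.     -1.    ]]
[[ 0.001  -0.9533 -0.302   0.0777]
 [ 1.      0.001   0.0003  0.0005]
 [ 0.     -0.302   0.9533 -0.1419]
 [ 0.      0.      0.      1.    ]]
knob_a 0.6 [189.9 171.7] [ 0.4315 -0.0889  0.1   ] [[ 0.4317 -0.089   0.1006]]
knob_a 0.6 [335.2  55.1] [ 0.6298 -0.2593  0.1   ] [[ 0.6296 -0.259   0.1012]]
vial 0.7 [315.  167.2] [ 0.4716 -0.281   0.073 ] [[ 0.4717 -0.2809  0.0734]]
bubble 0.51 [320.8 159.6] [ 0.4856 -0.2867  0.073 ] [[ 0.4858 -0.2863  0.0746]]
bubble 0.43 [14.5 79.1] [0.5105 0.1842 0.073 ] [[0.5105 0.1848 0.0724]]
pad 0.85 [260.4 119.4] [ 0.5269 -0.1792  0.062 ] [[ 0.5269 -0.1792  0.0637]]
leveller 0.91 [255.2 116.5] [ 0.5272 -0.171   0.    ] [[ 0.5296 -0.1702  0.0617]]
3.5083
```

View pics/2.png

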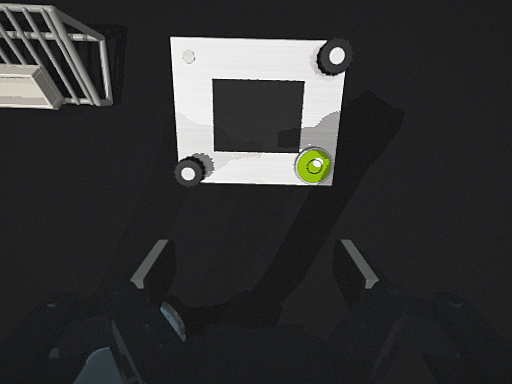

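The wrist view shows knob_a near (189,172), knob_b (335,55), the pad centred on (259,116) and the bubble up-right of the ring centre at about (315,166). I'll fit the leveller pose and look at the vial up close.

```bash
cat >> h.py <<'E'
def down(yaw): return (R.from_euler("z",yaw)*R.from_euler("x",np.pi)).as_rotvec()
def fit2(A,B):
    A=np.array(A);B=np.array(B);a=A-A.mean(0);b=B-B.mean(0)
    th=np.arctan2((a[:,0]*b[:,1]-a[:,1]*b[:,0]).sum(),(a*b).sum())
    M=R.from_euler("z",th).as_matrix()[:2,:2]; t=B.mean(0)-M@A.mean(0)
    return th,t,B-(A@M.T+t)
def bubble(c,vial,save=None):
    "world xy of the vial's face centre (from the green disc) and of the bubble"
    im=c["img"]; hsv=cv2.cvtColor(im,cv2.COLOR_RGB2HSV)
    g=((hsv[...,0]>25)&(hsv[...,0]<50)&(hsv[...,1]>110)&(hsv[...,2]>60)).astype(np.uint8)
    n,l,st,ce=cv2.connectedComponentsWithStats(cv2.morphologyEx(g,cv2.MORPH_CLOSE,np.ones((5,5))))
    k=1+np.argmax(st[1:,4]); cn=max(cv2.findContours((l==k).astype(np.uint8),0,1)[0],key=len)
    hull=cv2.convexHull(cn); e=cv2.fitEllipse(hull)
    inside=np.zeros(g.shape,np.uint8); cv2.ellipse(inside,(e[0],(e[1][0]*.9,e[1][1]*.9),e[2]),1,-1)
    pale=(inside>0)&(hsv[...,1]<120)&(hsv[...,2]>130)
    n,l,s2,c2=cv2.connectedComponentsWithStats(pale.astype(np.uint8)); j=1+np.argmax(s2[1:,4]) if n>1 else 0
    x,y,w,h=st[k,:4]
    if save: cv2.imwrite(save,cv2.resize(im[max(y-8,0):y+h+8,max(x-8,0):x+w+8],None,fx=4,fy=4,interpolation=0)[...,::-1])
    return at_z(c,[e[0]],.073)[0],at_z(c,[c2[j]],.073)[0],e,s2[j],c2[j]
E
cat > c.py <<'E'
from h import *
np.set_printoptions(precision=4,suppress=True)
c=read_camera("wrist"); pts={}
k=[at_z(c,[r["pixel"]],.1)[0,:2] for r in mark_of(c,"knob_a")[:2]]; k.sort(key=lambda p:p[0])
v=at_z(c,[mark_of(c,"vial")[0]["pixel"]],.073)[0,:2]
pm=masks_of(c,"pad")[0]["region"].astype(np.uint8)
cn=max(cv2.findContours(pm,0,1)[0],key=len)[:,0]
W=at_z(c,cn,.062)[:,:2]; rc=cv2.minAreaRect((W*1e4).astype(np.float32)); print("pad rect",rc)
p=np.array(rc[0])/1e4
print(fit2([[-.084,.104],[.084,-.104],[-.074,-.094],[0,0]],[k[0],k[1],v,p]))
manip.reach([v[0]+.007,v[1],.2],down(.2)); manip.hold(.3)
c=read_camera("wrist"); 
for t in("vial","bubble"):
    for r in mark_of(c,t)[:1]: print(t,r["confidence"],r["pixel"],at_z(c,[r["pixel"]],.073)[0])
print(bubble(c,v,"pics/3.png"),manip.sense()["time_s"])
E
python3 c.py
```

```text
pad rect ((5292.0498046875, -1733.5535888671875), (2189.099853515625, 2602.79541015625), 10.152628898620605)
(np.float64(0.15615733316019506), array([ 0.5286, -0.1745]), array([[ 0.0009, -0.0026],
       [ 0.0009,  0.0005],
       [-0.0024,  0.001 ],
       [ 0.0006,  0.0012]]))
vial 0.91 [253.1, 187.4] [ 0.4713 -0.2781  0.073 ]
bubble 0.6 [257.8, 180.8] [ 0.479  -0.2815  0.073 ]
(array([ 0.4728, -0.2791,  0.073 ]), array([ 0.4794, -0.2833,  0.073 ]), ((254.3034210205078, 186.01792907714844), (49.10985565185547, 50.85170364379883), 92.07675170898438), array([253, 174,  15,  14, 147], dtype=int32), array([259.585 , 180.7687])) 4.9333
```

View pics/3.png

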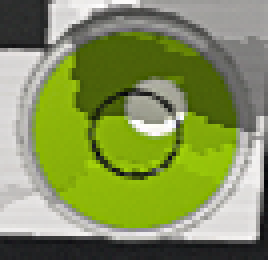

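Bubble in the crop is centred near (155,108) and the ring near (136,133), so it is off by about +7 mm x and -5 mm y in the leveller frame. A shadow confuses the colour threshold, so I'll loosen it. Next: turn knob_a about 1 rad clockwise, using depth to centre the grip.

```bash
sed -i 's/pale=.*/pale=(inside>0)\&(hsv[...,1]<120)\&(hsv[...,2]>70)/' h.py
cat >> h.py <<'E'
YAW=.175
def tolev(v): return R.from_euler("z",-YAW).apply(v)
def look_bubble(vxy,save=None,clearz=.2):
    manip.reach([vxy[0]+.007,vxy[1],clearz],down(.2)); manip.hold(.4)
    c=read_camera("wrist"); b=bubble(c,vxy,save); d=tolev(b[1]-b[0])*1e3
    m=mark_of(c,"bubble"); print("offset lev mm",d,"pale",b[3],"net",np.round(m[0]["pixel"],1) if m else 0,b[4]); return d
def knob_xy(p,yaw):
    manip.reach([p[0]-.0,p[1],.2],down(yaw)); manip.hold(.2)
    c=read_camera("wrist"); T=pose(c); z=np.array(c["range_z"]); vv,uu=np.nonzero(z>0)
    P=at_depth(c,np.c_[uu,vv]); m=(abs(P[:,2]-.1)<.006)&(np.hypot(*(P[:,:2]-p).T)<.035); Q=P[m]
    (x,y),r=cv2.minEnclosingCircle((Q[:,:2]*1e3).astype(np.float32))
    print("knob",x,y,"r",r,"n",m.sum(),"zmed",np.median(Q[:,2])); return np.array([x,y])/1e3
def turn(p,yaw,ang):
    "grip the knob at p, turn by ang (+ anticlockwise from above), release and rise"
    manip.move_straight([p[0],p[1],.066],.15,ori=down(yaw)); print("F down",manip.sense()["wrist_force"])
    effector.close(); s=manip.sense(); q=np.array(s["qpos"]); print("w",s["gripper_width"],s["grip_force"],s["wrist_force"],q[6])
    n=max(1,int(np.ceil(abs(ang)/.5)))
    for i in range(n): q[6]+=ang/n; manip.set_joints(q)
    s=manip.sense(); print("F",s["wrist_force"],s["wrist_torque"],"q7",s["qpos"][6],q[6])
    effector.let_go(); t=s["tool_pos"]; manip.move_straight([t[0],t[1],.2],.2); print("t",manip.sense()["time_s"])
E
cat > d.py <<'E'
from h import *
np.set_printoptions(precision=4,suppress=True)
c=read_camera("wrist"); b=bubble(c,0); print(tolev(b[1]-b[0])*1e3,b[3])
ka=knob_xy(np.array([.4315,-.0889]),.7)
if np.hypot(*(ka-[.4315,-.0889]))<.01: turn(ka,.7,-1.04); look_bubble([.472,-.2785],"pics/4.png")
E
python3 d.py
```

```text
[ 6.042  -5.2702  0.    ] [252 173  16  14 169]
knob 428.821044921875 -86.24278259277344 r 23.095714569091797 n 1662 zmed 0.09936482210059586
F down [-0.4922  0.3637  0.0912]
w 0.042334317641001804 59.98920679092407 [-2.572   2.4125  7.1298] -0.8646755029171935
F [-0.0221 -2.0871 -1.2298] [-0.4128 -0.1016 -0.0634] q7 -1.9006064995363523 -1.9046755029171936
t 10.1417
offset lev mm [-0.6195 -4.9343  0.    ] pale [251 183  16  15 174] net [259.7 189.9] [258.4483 189.8793]
```

```bash
cat > e.py <<'E'
from h import *
np.set_printoptions(precision=4,suppress=True)
kb=knob_xy(np.array([.629,-.259]),.2)
if np.hypot(*(kb-[.629,-.259]))<.01: turn(kb,.2,.92); look_bubble([.472,-.2785],"pics/4.png")
# rack & dish view
def half(t): return (R.from_euler("z",t)*R.from_euler("x",np.pi)).as_rotvec()
manip.reach([.46,.19,.33],down(0)); manip.hold(.3)
c=read_camera("wrist"); cv2.imwrite("pics/5.png",c["img"][...,::-1]); np.savez("rk.npz",T=pose(c),**{k:np.array(c[k]) for k in("img","range_z","intrinsics","dist")})
for t in("dish","rack"):
    for r in masks_of(c,t)[:1]:
        print(t,r["confidence"],r["extent"]); np.save(t+".npy",region_pts(c,r["region"]))
    for r in mark_of(c,t)[:1]: print(r["pixel"],r["confidence"],at_depth(c,[r["pixel"]]))
print(manip.sense()["time_s"])
E
python3 e.py
```

```text
knob 630.652099609375 -261.9071044921875 r 23.06513023376465 n 1676 zmed 0.09953310856287291
F down [ 0.283  -0.8747 -0.035 ]
w 0.04264349197868338 61.035974621772766 [-2.2743  2.314   5.7323] -1.1278192941590253
F [-3.6691  2.8362  3.9552] [0.5832 0.7528 0.1715] q7 -0.21056171675871058 -0.20781929415902528
t 16.25
offset lev mm [-0.5359 -0.2698  0.    ] pale [246 183  16  15 180] net [256.5 187.4] [253.5667 189.7   ]
dish 0.83 [217.2, 105.3, 295.5, 157.0]
[253.4, 126.4] 0.91 [[0.5082 0.1903 0.0717]]
rack 0.67 [169.0, 37.0, 333.9, 153.7]
[256.8, 103.5] 0.77 [[0.5395 0.1858 0.0841]]
19.8083
```

```bash
python3 -c "
import cv2,numpy as np
a=cv2.imread('pics/5.png');b=cv2.imread('pics/4.png');h=np.zeros((384,512+b.shape[1],3),np.uint8);h[:,:512]=a;h[:b.shape[0],512:]=b[:384];cv2.imwrite('pics/6.png',h);print(h.shape)"
```

```text
(384, 780, 3)
```

View pics/6.png

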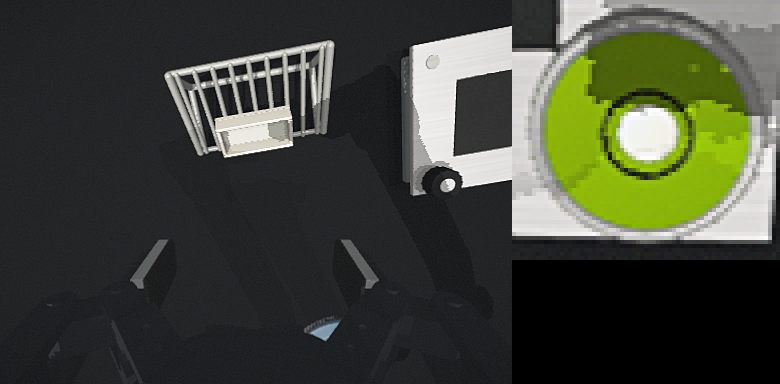

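The bubble (crop at 648,135) sits inside the ring (648,135). The dish shows at (217–293, 107–157), slightly rotated on the rack. Next I'll fit the dish's pose from depth.

```bash
cat > f.py <<'E'
import numpy as np,cv2
from scipy.spatial.transform import Rotation as R
np.set_printoptions(precision=4,suppress=True)
P=np.load("dish.npy"); m=np.median(P,0); P=P[np.linalg.norm(P-m,axis=1)<.08]
psi=.13
for it in range(6):
    M=(R.from_euler("z",psi)*R.from_euler("y",-35,degrees=True)).as_matrix()  # cols x up slope,y,z normal
    Q=P@M; h=np.percentile(Q[:,2],98); top=Q[Q[:,2]>h-.006]
    rc=cv2.minAreaRect((top[:,:2]*1e4).astype(np.float32)); (cx,cy),(w,l),a=rc
    if w>l: w,l,a=l,w,a-90
    a=(a+45)%90-45
    psi+=np.deg2rad(a)*.8; print(psi,a,w/10,l/10,"rim h",h,len(top))
hist=np.histogram(Q[:,2],bins=np.arange(Q[:,2].min(),Q[:,2].max()+.002,.002)); print(hist)
c=M@np.array([cx/1e4,cy/1e4,h-.026]); print("dish origin",c,"psi",psi)
# rim plane check
t=P[Q[:,2]>h-.004]; u,s,v=np.linalg.svd(t-t.mean(0)); n=v[2]*np.sign(v[2,2]); print("n",n,"tilt",np.degrees(np.arccos(n[2])),"dir",np.arctan2(-n[1],-n[0]))
E
python3 f.py
```

```text
0.15238255735527914 1.6030325889587402 55.10794677734375 102.28091430664062 rim h -0.22275200700813463 812
0.16001801330600718 0.546849250793457 55.10847778320313 102.30217895507812 rim h -0.2245819578314871 838
0.1626223397580606 0.18652114272117615 55.10874633789062 102.30595703125 rim h -0.22519964575989548 846
0.16351043740257476 0.06360530853271484 55.1088623046875 102.30703735351562 rim h -0.22537066872758005 848
0.16381356999716248 0.021710272878408432 55.10888671875 102.30734252929688 rim h -0.22543267199713254 849
0.16391679893238897 0.007393227890133858 55.108941650390626 102.3074462890625 rim h -0.2254580337642026 849
(array([ 10,  42, 257, 835, 135, 138, 117, 149, 132, 134, 139, 137, 167,
       474,  80]), array([-0.2536, -0.2516, -0.2496, -0.2476, -0.2456, -0.2436, -0.2416,
       -0.2396, -0.2376, -0.2356, -0.2336, -0.2316, -0.2296, -0.2276,
       -0.2256, -0.2236]))
dish origin [0.508  0.1885 0.0655] psi 0.16391679893238897
n [-0.5645 -0.0966  0.8197] tilt 34.94129819306408 dir 0.16951972455884162
```

```bash
cat >> h.py <<'E'
DM=(R.from_euler("z",.1645)*R.from_euler("y",-35,degrees=True)).as_matrix(); DO=np.array([.5080,.1885,.0655])-.001*DM[:,2]
PC=np.array([.5297,-.1740])
def tool_for(M,sg): # tool pose from dish axes
    y=sg*M[:,0]; z=-M[:,2]; return R.from_matrix(np.c_[np.cross(y,z),y,z]).as_rotvec()
E
cat > g.py <<'E'
from h import *
np.set_printoptions(precision=3,suppress=True)
L=R.from_euler("z",.175).as_matrix()
for sg in(1,-1):
    print(sg); o=tool_for(DM,sg); n=DM[:,2]
    for d in(.1,.002): print(manip.ik(DO+n*d,o))
    print(manip.ik(DO+[0,0,.15],o)); print(manip.ik([*PC,.16],tool_for(L,sg)),manip.ik([*PC,.064],tool_for(L,sg)))
print(manip.sense()["qpos"])
E
python3 g.py
```

```text
1
[-0.034 -0.043 -0.586  2.456  0.975  0.285 -1.35 ]
[-0.443  0.247 -0.129  2.399  1.866  0.266 -2.196]
[-0.095 -0.067 -0.452  2.294  0.531  0.383 -0.832]
[ 0.351  0.292 -0.124  1.883  0.043  0.969  0.382] [ 0.378  0.428 -0.158  1.937  0.093  0.784  0.343]
-1
[-1.118 -0.099  0.472  2.5    1.087  0.35   1.699]
[-1.01   0.264  0.474  2.424  2.188  0.143  0.563]
[-1.688 -0.301  1.036  2.349  1.02   0.597  1.934]
[ 0.287  0.289 -0.051  1.886  0.018  0.967 -2.738] [ 0.286  0.422 -0.05   1.941  0.029  0.778 -2.747]
[-0.066  0.037 -0.416  1.812  0.016  1.296 -2.057]
```

```bash
cat > i.py <<'E'
from h import *
np.set_printoptions(precision=3,suppress=True)
o=tool_for(DM,1); n=DM[:,2]
manip.reach(DO+n*.06,o); print(manip.sense()["qpos"])
manip.move_straight(DO+n*.002,.06); s=manip.sense(); print("F",s["wrist_force"],s["tool_pos"]-DO-n*.002,s["qpos"])
if np.linalg.norm(s["wrist_force"])<8:
    effector.close(); s=manip.sense(); print("w",s["gripper_width"],s["grip_force"],s["wrist_force"])
    manip.move_straight(s["tool_pos"]+np.array([0,0,.08]),.1); manip.hold(.2)
    s=manip.sense(); print("w",s["gripper_width"],s["grip_force"],s["wrist_force"],s["qpos"])
c=read_camera("side"); cv2.imwrite("pics/7.png",c["img"][...,::-1]); print(manip.sense()["time_s"])
E
python3 i.py
```

```text
[-0.106  0.092 -0.505  2.433  1.384  0.293 -1.724]
F [-0.658 -0.155 -0.422] [0. 0. 0.] [-0.106  0.279 -0.482  2.384  1.806  0.346 -2.087]
w 0.053049386245126263 62.17497403733432 [-3.733 -1.485  5.044]
w 0.05284787538601021 63.1709439761471 [ 0.267 -0.528 -3.595] [-0.078  0.073 -0.494  2.352  1.053  0.298 -1.353]
23.7667
```

View pics/7.png

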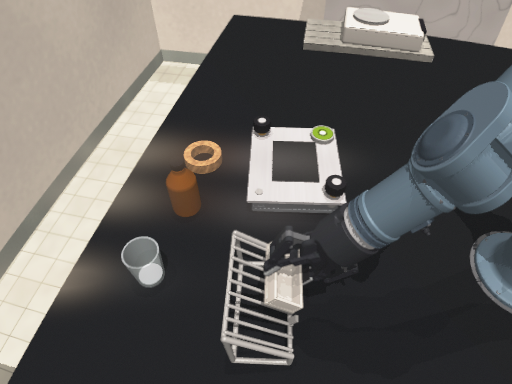

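The dish is in the gripper above the rack (pixel 285,280), at the right width and with a weight of about 3.5 N. The table's bubble still looks central at (323,133). Now carrying it to the pad and placing it.

```bash
cat > j.py <<'E'
from h import *
np.set_printoptions(precision=3,suppress=True)
L=R.from_euler("z",.175).as_matrix(); o=tool_for(L,1)
manip.reach([*PC,.20],o); manip.hold(.2)
s=manip.sense(); print(s["tool_pos"],s["gripper_width"],s["qpos"])
c=read_camera("side"); m=masks_of(c,"dish"); 
for r in m[:1]:
    P=region_pts(c,r["region"]); print("dish z pct",np.percentile(P[:,2],[1,5,50,95,99]),P.mean(0))
manip.move_straight([*PC,.075],.12); manip.hold(.2)
f0=manip.sense()["wrist_force"]; print("f0",f0)
z=.072
while z>.058:
    manip.move_straight([*PC,z],.03); manip.hold(.1); f=manip.sense()["wrist_force"]; print(round(z,4),f-f0)
    if f[2]-f0[2]>2.: break
    z-=.001
print(manip.sense()["time_s"])
E
python3 j.py
```

```text
[ 0.53  -0.173  0.2  ] 0.0529664958776654 [ 0.436  0.253 -0.224  1.845  0.064  1.051  0.365]
dish z pct [0.199 0.201 0.207 0.224 0.225] [ 0.527 -0.167  0.21 ]
f0 [-0.572  0.066 -1.9  ]
0.072 [ 1.417 -0.36  -2.017]
0.071 [ 0.987 -0.743 -0.681]
0.07 [ 0.696  0.317 -0.373]
0.069 [ 0.999 -0.174 -0.696]
0.068 [ 0.407 -0.61  -0.919]
0.067 [ 0.516 -0.242 -0.189]
0.066 [ 0.375 -0.099 -0.995]
0.065 [ 0.757 -0.407 -0.557]
0.064 [ 0.714  0.183 -0.633]
0.063 [-1.188  0.57   5.427]
30.475
```

```bash
cat > k.py <<'E'
from h import *
np.set_printoptions(precision=4,suppress=True)
effector.let_go(); manip.move_straight([*PC,.2],.12)
look_bubble([.472,-.2785],"pics/8.png")
manip.reach([.47,-.18,.36],down(.175)); manip.hold(.3)
c=read_camera("wrist"); cv2.imwrite("pics/9.png",c["img"][...,::-1])
P=region_pts(c,masks_of(c,"dish")[0]["region"]); t=P[(P[:,2]>.082)&(P[:,2]<.095)&(np.hypot(*(P[:,:2]-PC).T)<.09)]
rc=cv2.minAreaRect((t[:,:2]*1e3).astype(np.float32)); print(rc,np.percentile(P[:,2],[5,50,95]),len(t))
u,s,v=np.linalg.svd(t-t.mean(0)); print("rim normal",v[2]); print(manip.sense()["time_s"])
a=c["img"][...,::-1];b=cv2.imread('pics/8.png');h=np.zeros((384,512+b.shape[1],3),np.uint8);h[:,:512]=a;h[:b.shape[0],512:]=b[:384];cv2.imwrite('pics/10.png',h)
E
python3 k.py
```

```text
offset lev mm [-0.6615 -0.2835  0.    ] pale [246 182  16  15 179] net [254.2 186.6] [253.5642 189.257 ]
((531.0953979492188, -172.99099731445312), (52.59782409667969, 105.4690170288086), 10.001798629760742) [0.0659 0.0676 0.0888] 753
rim normal [-0.0115 -0.0042  0.9999]
35.0333
```

View pics/10.png

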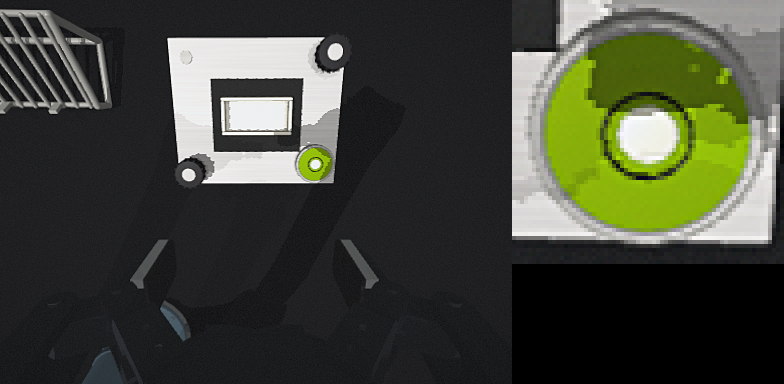

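The dish (257,117) sits square and flat in the middle of the pad, and the bubble (crop 648,135) is well inside the ring. The robot is clear, so I'm handing in.

```bash
python3 -c "
from station import manip
print(manip.job_done())"
```

```text
the job is handed in; nothing more can be done
None
```

The job is handed in at about 35 s of the 72 s allowed: the bubble was 0.7 mm from the ring centre after release, the dish lay upright, square and central on the pad, and I never moved or touched the bottle, beaker or cork ring.

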